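# Register a specimen bar, then rock the locating block out of its sprung jaws

## Task

Slide the aluminium bar along its channel until its end is right up against the steel locating block. Then take the block by its upright grip and work it out of the two spring jaws by rocking it, not by pulling it straight up: first tip its near end (the one towards the robot) up a few millimetres while the far end stays down, then tip the far end up past it, and so on a little at a time until it comes free, without shifting the bar. Finish while still holding the block in the gripper, upright and about two centimetres clear above the jaws, over its pocket; do not put it down or let go, and leave the other things on the worktop alone.

Things in the scene. Friction and masses are not known exactly. Their poses are not given: they have to be found in the camera images.
- fixture: Grey base plate 150 (x) x 175 (y) x 12 mm, fixed on the worktop; origin under its centre at worktop height, z up. x points away from the robot (within 0.4 rad), y to the robot's left along a 33 mm wide channel centred on x = 0, open at its +y end. The locating block stands at its -y end, at x = 0, y = -60 mm.
- channel (a point): Middle of the channel floor on the base plate, 12 mm above the worktop, at x = 0, y = +12.5 mm of the fixture; axes as the fixture's. The steel rails on both sides are 12 mm wide, 10 mm high (tops 22 mm above the worktop) and run 62.5 mm each way along y from here.
- pocket (a point): Middle of the floor of the block's pocket, 12 mm above the worktop, at x = 0, y = -60 mm of the fixture; axes as the fixture's. The rail ends and a 10 mm high back wall guide the block's foot (1 mm play each way in y). The dark spring housings, 22 x 26 mm, at x = -60 and +60 mm from here, are the highest parts: 24 mm above this floor, rod ends out to x = 74 mm.
- nose_near (a point): Tip of the near jaw's rounded nose (radius 5 mm), 15 mm above the pocket floor, touching the block's near end face; the far jaw is its mirror image. Each jaw presses inwards with about 14 N (+1 N per mm), so it holds its end of the block by friction: the block stays where it is left until its foot has risen past the noses (20 mm at both ends).
- block_centre (a point): Centre of the steel locating block, 39 mm above its underside; about 0.25 kg. Foot 60 (x) x 18 (y) x 26 mm high; on its middle an upright grooved grip 30 (x) x 18 (y) mm, up to 78 mm above the underside, to be taken from above by its two x faces. Starts seated on the pocket floor, axes parallel to the fixture's. It is rocked about its y axis (x-z plane).
- block_near (a point): Middle of the bottom edge of the block's near end (x = -30 mm, underside), the end towards the robot; on the pocket floor when seated.
- block_far (a point): Middle of the bottom edge of the block's far end (x = +30 mm, underside), the end away from the robot; on the pocket floor when seated.
- bar_centre (a point): Centre of the aluminium bar 30 (x) x 80 (y) x 24 (z) mm with two dark round plugs in its top, about 0.16 kg, lying in the channel (top 36 mm above the worktop, 14 mm above the rails). Its -y end starts 15 to 40 mm short of the block; against the block its centre is at y = -11 mm of the fixture. A push of about 2 N on its +y end moves it.
- clamp_stand: Obstacle that never moves: a stand whose 12 mm high foot covers x = 0.535 to 0.695 m, y = -0.07 to 0.07 m, with a thin rod 0.43 m tall at x = 0.665, y = 0 m and a claw that reaches towards the robot to x = 0.51 m (y = -0.02 to 0.04 m) 0.27 m above the worktop. Pass in front of it or well above it. Origin under it, at x = 0.604, y = 0 m.
- timer: Bystander: flat white box 65 x 65 x 18 mm, origin under its centre.
- weight_0: Bystander: small metal weight 23 mm across, 48 mm high, origin under its centre.
- screwdriver: Bystander: screwdriver 187 mm long, lying, origin under its middle.
There are look-alikes about, which are no part of the job. What is shaped like the part that bears block_centre but brown, purple or yellow is not meant.

How it is judged:
On the way, in this order (a step that is already met when the one before it is completed fails the run):
1. the bar is up against the seated block (y of bar_centre in the frame of fixture between -0.0145 and -0.0075 m and angle between the y axis of bar_centre and the y axis of fixture, either way round below 0.1 rad and height (world z) of bar_centre below 0.03 m and z of each of block_near, block_far in the frame of pocket below 0.002 m), for 0.2 s.
2. the block is tipped near end up, its far end still down (angle between block_centre's own x axis and vertical above 1.6208 rad and z of block_near in the frame of pocket above 0.003 m and z of block_far in the frame of pocket below 0.005 m), for 0.05 s.
3. the block is rocked back, its far end now above its near end, the near end still between the jaws (angle between block_centre's own x axis and vertical below 1.5308 rad and z of block_far in the frame of pocket above 0.005 m and z of block_near in the frame of pocket below 0.015 m), for 0.05 s.
4. the block is free: both ends above the jaw noses (z of each of block_near, block_far in the frame of pocket above 0.021 m), for 0.1 s.
At the end, for the whole second after the job is handed in: Gripper holds the block at rest, upright within 10 degrees, touching nothing else, underside 5 to 50 mm above the jaw housings (29 to 74 mm above the pocket floor), centre within 20 mm of the pocket in plan; bar still in the channel within 3.5 mm of where the block stopped it (contact force between block and the fingers above 1 N and contact force between block and fixture below 0.1 N and contact force between block and bar below 0.1 N and z of block_near in the frame of pocket between 0.029 and 0.074 m and z of block_far in the frame of pocket between 0.029 and 0.074 m and angle between block_centre's own z axis and vertical below 0.17 rad and horizontal distance between block_centre and pocket below 0.02 m and linear speed of block below 0.02 m/s and y of bar_centre in the frame of fixture between -0.0145 and -0.0075 m and angle between the y axis of bar_centre and the y axis of fixture, either way round below 0.1 rad and height (world z) of bar_centre below 0.03 m); the arm keeps its last pose, push and grip.
It fails at once if the timer is disturbed (moved over 15 mm) (distance of timer from where it was at the start of the episode above 0.015 m).
It fails at once if the small weight is disturbed (moved over 15 mm) (distance of weight_0 from where it was at the start of the episode above 0.015 m).
It fails at once if the screwdriver is disturbed (moved over 15 mm) (distance of screwdriver from where it was at the start of the episode above 0.015 m).
It also fails if it takes over 61 s, if anything falls off the work surface, if the arm or the gripper's body presses on something with over 40 N, if the wrist force passes 120 N, or if a joint passes its speed limit or range.

## Robot

A 7-joint arm with a two-finger parallel gripper is mounted at the origin on a cart in front of the work surface, level with it; the furniture and walls round the work are solid. World frame = base frame: x ahead of the robot, y to its left, z up, the work surface at z = 0. Lengths are in m, angles in rad, forces in N, time in s.
With the tool pointing down it reaches from about 0.425 to 0.925 m from the base axis. Payload 6.8 kg.
Tool frame: the origin (TCP) lies at the very end of the fingers, on their centre line; the grasp point (between the pads) lies 19 mm behind it; z points along the fingers, y is the line along which they close (so a half turn about z gives the same grasp; the last joint's range is limited). The gripper opens to 85 mm and grips with 20 to 120 N. Pads are 22 mm wide; open, the fingers measure 114 mm over their backs; the gripper's body (76 mm by 85 mm) begins 54 mm behind the grasp point. The pads swing forward as they close: fully open they stand 13 mm farther back than shut.
Start: joints at [1.134, 0.477, 0.022, 1.555, -0.011, 1.109, -0.083], TCP at [0.218, -0.639, 0.231] pointing down, gripper open.
Joint ranges: [-2.96, 2.96], [-0.34, 2.1], [-1.41, 1.46], [0.24, 2.44], [-1.37, 4.51], [0.17, 1.92], [-2.96, 2.96]. Speed limits (rad/s): [2.39, 2.39, 3.14, 3.14, 3.14, 3.14, 3.14].

## Interface

Orientations are given as a unit quaternion [w, x, y, z].
In Python, from station import bot gives the robot as it stands.
- The arm moves only by the tool apply_moves, never from a script. Its argument "deltas" is a list of rows, each a list of 3 entries, a list of its own where there are three numbers: the closure, from 0 (fully open) to 1 (shut), then the shift along the tool's x, y, z in units of 0.2 m (1.0 is 0.2 m), then the turn about the tool's z in units of 2 pi rad (1.0 is 2 pi rad). A call has 1 to 12 rows; each row is the pose to reach, as a shift and turn from the pose commanded when the call began, along the tool's axes at that moment, turning the shorter way round; what a row does not reach only later rows make up. A row lasts 1/10 s, in which the tool goes at most 50 mm and 8.59 degrees, less where a joint would pass 70% of its speed; a pose out of reach is approached as far as the arm can. A call with a number of a shift or a turn outside -1 to 1 is refused whole. A call with a gripper value outside its range is refused whole. The fingers move at their own pace and stop on an object; "squeeze" is the grip in N (left out, the last holds). Time passes only in rows, so rows that repeat a pose let the fingers close. It gives the time, the measured TCP pose, the force, the opening and the grip force at its end, in the units of the state.
- bot.get_obs(): the state, without advancing time (a new reading comes with each control period).
- bot.read_camera(name): name is "scene" or "side" or "wrist"; returns a dict with "color" (480x640x3 uint8, red, green, blue), "intrinsics" (3x3 intrinsics, pixels), "k1" (the pictures are not rectified: a ray, as slopes to the right and down, at radius r is drawn at 1 + k1 r^2 times it, then the intrinsics apply), "pose" (4x4, takes a point from camera to world coordinates); the wrist camera has in their place "hand_eye" (4x4, takes a point from camera to tool coordinates, whose origin is the TCP and whose axes are the flange's). Camera axes: x right, y down, z forward; pixel columns grow to the right and rows downward; lengths in m; the calibration is good to about 2 mm. A picture is of the moment at which its call begins: read the wrist's pose just before it. There is no depth.
- bot.hand_in(): hands the job in; it is judged then, once.
Trained networks look in a picture, given as the dict that the camera call returned (one of the last four; its "shot" number tells which), for a name from the list of things; names that differ only in an ending like _2 or _b are one class to them, and where a whole thing is asked for, a point or a joint stands for the part that bears it (a point fixed in the world has none). Each returns a list of dicts, best first, with "confidence" (0 to 1); they miss things now and then, are a little off and sometimes report something else, mostly with a low value. They report only what shows in the picture. A call takes as long as a camera call. They do not tell look-alikes from the thing itself.
- bot.look_for(picture, target): "point" ([x, y, z] in m, in world coordinates, good to about 4 mm: the middle of the surface that is visible of it).
The state is a dict: "t": time; "q": joint angles; "joint_vel": joint speeds; "joint_torque": joint torques, N m; "eef_pos": TCP position; "tool_rot": TCP orientation; "contact_force": force on the tool from outside, world axes, zero at the start; "torque": the same for the moment, N m; "gripper_width": opening from 0.0 (shut) to 1.0 (fully open); "grasp_force": force on a finger pad.
Only numpy, scipy, OpenCV 4.12 (cv2) and the standard library are available. Lean on these libraries where they do the work, as an engineer would, in place of code of your own. Each camera call takes 0.05 s, during which the arm holds its last target. There are 200 camera calls.

## Working session

There is one attempt and no reset: what is moved stays moved. The work goes in short steps, Python scripts to look and compute and a tool call to move; the robot and the scene stay as the last step left them, time stands still between calls to the robot, and variables do not carry over. Pictures are saved under pics/ and viewed, at most 10 in all, crops included, and the job is handed in when it is done.

Besides the shell and the picture viewer there is one more tool, called after ">>>" as a command line: name --argument value ..., lists and objects as JSON in quotes. apply_moves: Moves the arm, as the interface text tells. Its arguments: {"type":"object","properties":{"deltas":{"type":"array","items":{"type":"array"}},"squeeze":{"type":"number"}},"required":["deltas"]}

```bash
mkdir -p pics; ls; cat > h.py <<'E'
import numpy as np,cv2
from station import bot
def save(p,n): cv2.imwrite(f'pics/{n}.png',cv2.cvtColor(p['color'],cv2.COLOR_RGB2BGR))
E
python3 - <<'E'
from h import *
o=bot.get_obs();print({k:np.round(v,3).tolist() for k,v in o.items()})
ims=[]
for c in('scene','side'):
    p=bot.read_camera(c);ims.append(p['color'])
    print(c,np.round(p['pose'],3).tolist(),np.round(p['intrinsics'],1).tolist(),p['k1'])
    for t in('fixture','block_centre','bar_centre','timer','weight_0','screwdriver'):
        for d in bot.look_for(p,t)[:3]: print(t,np.round(d['point'],3),round(d['confidence'],2))
    save(p,c+'0')
E
```

```text
pics
{'t': 0.0, 'q': [1.134, 0.478, 0.022, 1.556, -0.011, 1.109, -0.083], 'joint_vel': [0.001, -0.001, 0.001, -0.001, -0.001, 0.0, 0.001], 'joint_torque': [-0.0, -59.645, 1.608, -28.12, 0.012, 0.009, -0.0], 'eef_pos': [0.218, -0.638, 0.23], 'tool_rot': [-0.001, 0.987, 0.164, -0.0], 'contact_force': [0.157, 0.486, 0.219], 'torque': [-0.078, -0.024, -0.012], 'grasp_force': 0.0, 'gripper_width': 0.999}
scene [[-0.777, -0.442, 0.449, -0.089], [-0.63, 0.53, -0.568, 0.608], [0.013, -0.724, -0.69, 1.017], [0.0, 0.0, 0.0, 1.0]] [[572.9, 0.0, 308.6], [0.0, 572.9, 234.8], [0.0, 0.0, 1.0]] 0.03055649140819388
fixture [ 0.453 -0.207  0.015] 0.9
block_centre [0.586 0.14  0.034] 0.9
block_centre [0.44  0.199 0.044] 0.8
block_centre [ 0.467 -0.275  0.05 ] 0.71
bar_centre [ 0.466 -0.192  0.037] 0.97
timer [0.448 0.078 0.015] 0.88
weight_0 [0.518 0.231 0.033] 0.71
screwdriver [ 0.441 -0.524  0.018] 0.66
side [[0.905, -0.18, 0.386, 0.008], [-0.426, -0.381, 0.821, -1.236], [-0.001, -0.907, -0.422, 0.618], [0.0, 0.0, 0.0, 1.0]] [[467.2, 0.0, 314.0], [0.0, 467.2, 238.5], [0.0, 0.0, 1.0]] -0.032964700935578205
fixture [ 0.504 -0.291  0.009] 0.64
block_centre [ 0.426 -0.395  0.036] 0.73
block_centre [0.592 0.126 0.042] 0.64
block_centre [ 0.467 -0.29   0.053] 0.55
screwdriver [ 0.445 -0.543  0.017] 0.59
```

View pics/scene0.png

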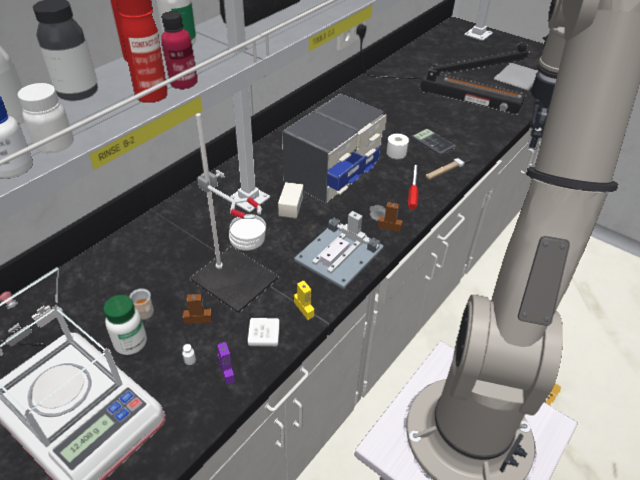

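View pics/side0.png

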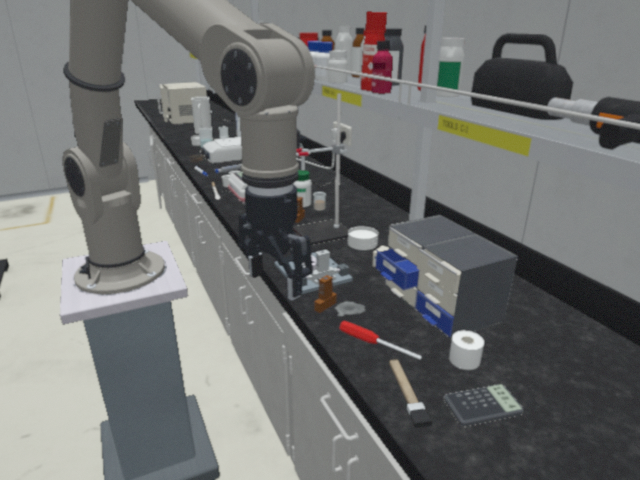

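The scene picture shows the grey block at about (355,225), the bar at (333,250) and the fixture at (340,252). The look-alikes are brown at (390,218) and (197,310), yellow at (304,300) and purple at (226,362). In the side picture the gripper hides most of the fixture, and the grey block shows at about (322,262). Next I move above the fixture.

>>> apply_moves --deltas '[[0,[0.92,-0.78,-0.15],-0.1],[0,[0.92,-0.78,-0.15],-0.1],[0,[0.92,-0.78,-0.15],-0.1],[0,[0.92,-0.78,-0.15],-0.1],[0,[0.92,-0.78,-0.15],-0.1],[0,[0.92,-0.78,-0.15],-0.1],[0,[0.92,-0.78,-0.15],-0.1]]'

```text
t: 1.4
eef_pos: [0.3424, -0.4312, 0.2618]
tool_rot: [0.001, 0.887, 0.461, 0.0]
contact_force: [0.1, -0.7, -0.5]
gripper_width: 1.001
grasp_force: 0.0
```

```bash
python3 - <<'E'
from h import *
from scipy.spatial.transform import Rotation as R
o=bot.get_obs();print({k:np.round(o[k],3).tolist() for k in('t','q','eef_pos','tool_rot','contact_force')})
M=R.from_quat(np.roll(o['tool_rot'],-1)).as_matrix();print(M.round(3))
print(((M.T@(np.array([.46,-.25,.33])-o['eef_pos']))/.2).round(3))
p=bot.read_camera('wrist');print(np.round(p['hand_eye'],3).tolist(),p['intrinsics'].round(1).tolist(),p['k1'])
E
```

```text
{'t': 1.4, 'q': [0.948, 0.253, -0.194, 1.81, 0.055, 1.083, 0.123], 'eef_pos': [0.342, -0.431, 0.262], 'tool_rot': [0.001, 0.887, 0.461, 0.0], 'contact_force': [0.148, -0.682, -0.482]}
[[ 0.574  0.819  0.001]
 [ 0.819 -0.574 -0.001]
 [-0.     0.001 -1.   ]]
[ 1.079 -0.039 -0.341]
[[-0.0, -0.951, -0.31, 0.08], [1.0, -0.001, 0.0, 0.0], [-0.001, -0.31, 0.951, -0.142], [0.0, 0.0, 0.0, 1.0]] [[426.5, 0.0, 314.6], [0.0, 426.5, 237.5], [0.0, 0.0, 1.0]] -0.01833166154975519
```

>>> apply_moves --deltas '[[0,[1.0,-0.04,-0.3],-0.097],[0,[1.0,-0.04,-0.3],-0.097],[0,[1.0,-0.04,-0.3],-0.097],[0,[1.0,-0.04,-0.3],-0.097],[0,[1.0,-0.04,-0.3],-0.097],[0,[1.0,-0.04,-0.3],-0.097],[0,[1.0,-0.04,-0.3],-0.097],[0,[1.0,-0.04,-0.3],-0.097]]'

```text
t: 2.25
eef_pos: [0.4488, -0.2661, 0.3204]
tool_rot: [-0.001, 0.71, 0.704, -0.001]
contact_force: [0.1, -0.9, -0.9]
gripper_width: 1.001
grasp_force: 0.0
```

```bash
cat >> h.py <<'E'
from scipy.spatial.transform import Rotation as R
def tool(o=None):
    o=o or bot.get_obs();T=np.eye(4);T[:3,:3]=R.from_quat(np.roll(o['tool_rot'],-1)).as_matrix();T[:3,3]=o['eef_pos'];return T
def wrist():
    T=tool();p=bot.read_camera('wrist');p['T']=T@p['hand_eye'];return p
def proj(p,X):
    X=np.atleast_2d(X);c=(X-p['T'][:3,3])@p['T'][:3,:3];s=c[:,:2]/c[:,2:];s=s*(1+p['k1']*(s**2).sum(1,keepdims=True))
    K=p['intrinsics'];return s*K[0,0]+K[:2,2]
def back(p,uv,z):
    K=p['intrinsics'];d=(np.atleast_2d(uv)-K[:2,2])/K[0,0];s=d.copy()
    for _ in range(10): s=d/(1+p['k1']*(s**2).sum(1,keepdims=True))
    r=np.c_[s,np.ones(len(s))]@p['T'][:3,:3].T;t=p['T'][:3,3];return t+r*((z-t[2])/r[:,2])[:,None]
E
python3 - <<'E'
from h import *
o=bot.get_obs();print(o['t'],o['eef_pos'].round(4),o['tool_rot'].round(3),o['q'].round(2))
p=wrist()
for t in('fixture','block_centre','bar_centre'):
    for d in bot.look_for(p,t)[:3]: print(t,np.round(d['point'],4),round(d['confidence'],2),proj(p,d['point']).round())
save(p,'w1');np.savez('w1.npz',T=p['T'],intrinsics=p['intrinsics'],k1=p['k1'])
E
```

```text
2.25 [ 0.4488 -0.2661  0.3204] [-0.001  0.71   0.704 -0.001] [ 0.76  0.17 -0.4   1.78  0.07  1.2   0.34]
fixture [ 0.4717 -0.2122  0.0115] 0.76 [[336. 125.]]
fixture [ 0.4524 -0.525   0.0201] 0.28 [[320. 387.]]
block_centre [ 0.4313 -0.3837  0.0404] 0.72 [[299. 290.]]
block_centre [ 0.4743 -0.2805  0.0604] 0.59 [[341. 201.]]
bar_centre [ 0.4747 -0.203   0.0402] 0.67 [[341. 117.]]
```

View pics/w1.png

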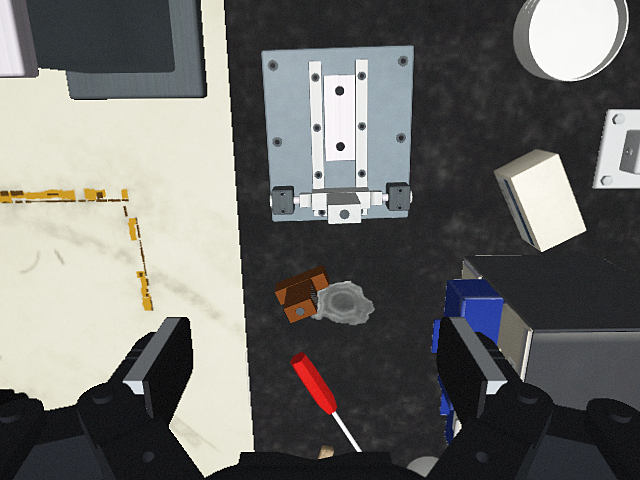

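The wrist picture shows the plate corners at about (263,47), (413,45), (411,218) and (274,222), the bar top from (324,76) to (354,160), and the block's grip top near (345,214). I'll fit the fixture pose from these.

```bash
python3 - <<'E'
from h import *
from scipy.optimize import least_squares
p=dict(np.load('w1.npz'))
img=cv2.imread('pics/w1.png')
uv=np.array([[263,47],[413,45],[411.5,217.5],[274,222]],float)
c=np.array([[-75,87.5],[75,87.5],[75,-87.5],[-75,-87.5]])/1e3
f=lambda v,P,z:np.c_[P@np.array([[np.cos(v[2]),-np.sin(v[2])],[np.sin(v[2]),np.cos(v[2])]]).T+v[:2],np.full(len(P),z)]
r=least_squares(lambda v:(proj(p,f(v,c,.012))-uv).ravel(),[.47,-.21,0]);v=r.x
print(v.round(4),r.fun.round(1))
inv=lambda X:(X[:,:2]-v[:2])@np.array([[np.cos(v[2]),-np.sin(v[2])],[np.sin(v[2]),np.cos(v[2])]])
print('bar ends in fixture',inv(back(p,[[324,76],[355,75],[355,160],[324,160.]],.036)).round(4))
print('grip top',inv(back(p,[[329,206],[361,206],[361,222],[329,222.]],.09)).round(4))
print('pts for tcp: bar start side, push end, block',f(v,np.array([[0,.09],[0,.04],[0,-.06]]),0).round(4))
for q in(f(v,c,.012),f(v,np.array([[-15,-69],[15,-69],[15,-51],[-15,-51]])/1e3,.09)): cv2.polylines(img,[proj(p,q).round().astype(int)],True,(0,0,255),1)
cv2.imwrite('pics/w1c.png',cv2.resize(img[20:250,220:450],None,fx=2.5,fy=2.5))
E
```

```text
[ 0.4758 -0.225   0.0254] [-1.2  2.2  3.  -1.6 -1.3 -0.3 -0.6 -0.2]
bar ends in fixture [[-0.0156  0.0596]
 [ 0.0135  0.0595]
 [ 0.0129 -0.0198]
 [-0.0179 -0.0188]]
grip top [[-0.0154 -0.0525]
 [ 0.0133 -0.0535]
 [ 0.0133 -0.0685]
 [-0.0158 -0.0675]]
pts for tcp: bar start side, push end, block [[ 0.4735 -0.135   0.    ]
 [ 0.4748 -0.185   0.    ]
 [ 0.4773 -0.2849  0.    ]]
```

View pics/w1c.png

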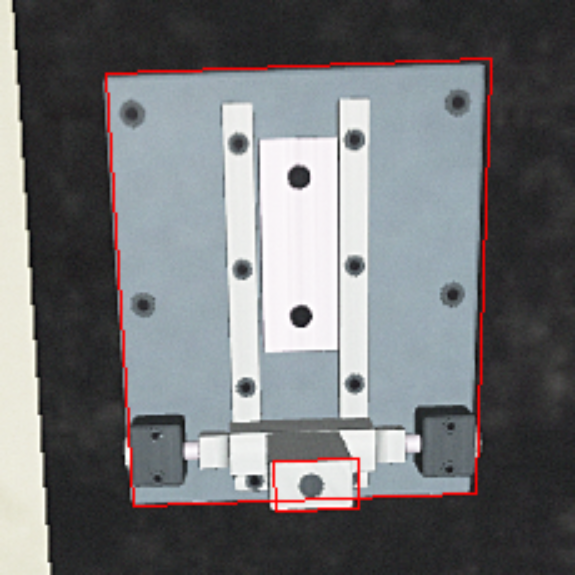

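>>> apply_moves --deltas '[[1,[0.4,0.1,0.2],-0.0055],[1,[0.68,0.115,0.4],-0.0055],[1,[0.68,0.115,0.6],-0.0055],[1,[0.68,0.115,0.8],-0.0055],[1,[0.68,0.115,1.0],-0.0055],[1,[0.68,0.115,1.0],-0.0055],[1,[0.68,0.115,1.0],-0.0055],[1,[0.68,0.115,1.0],-0.0055],[1,[0.68,0.115,1.0],-0.0055],[1,[0.68,0.115,1.0],-0.0055]]'

```text
t: 3.45
eef_pos: [0.4753, -0.1286, 0.1232]
tool_rot: [0.002, 0.697, 0.717, 0.001]
contact_force: [0.7, -0.1, 0.8]
gripper_width: -0.001
grasp_force: 0.0
```

>>> apply_moves --deltas '[[1,[0,0,0.2],0],[1,[0,0,0.35],0],[1,[0,0,0.44],0],[1,[0,0,0.465],0],[1,[0,0,0.465],0],[1,[0,0,0.465],0]]'

```text
t: 4.05
eef_pos: [0.475, -0.1281, 0.0296]
tool_rot: [0.001, 0.696, 0.718, 0.001]
contact_force: [0.2, 0.2, 0.3]
gripper_width: 0.001
grasp_force: 0.0
```

>>> apply_moves --deltas '[[1,[-0.03,-0.01,0.0125],0],[1,[-0.06,-0.01,0.0125],0],[1,[-0.09,-0.01,0.0125],0],[1,[-0.11,-0.01,0.0125],0],[1,[-0.13,-0.01,0.0125],0],[1,[-0.15,-0.01,0.0125],0],[1,[-0.17,-0.01,0.0125],0],[1,[-0.19,-0.01,0.0125],0],[1,[-0.21,-0.01,0.0125],0],[1,[-0.23,-0.01,0.0125],0],[1,[-0.24,-0.01,0.0125],0],[1,[-0.24,-0.01,0.0125],0]]'

```text
t: 5.25
eef_pos: [0.4733, -0.1765, 0.0258]
tool_rot: [0.0, 0.697, 0.718, -0.0]
contact_force: [-0.7, 1.1, 0.5]
gripper_width: 0.0
grasp_force: 0.0
```

Now slowly, watching the force.

>>> apply_moves --deltas '[[1,[-0.01,0,0],0],[1,[-0.02,0,0],0],[1,[-0.03,0,0],0],[1,[-0.035,0,0],0],[1,[-0.035,0,0],0]]'

```text
t: 5.75
eef_pos: [0.4736, -0.1832, 0.0258]
tool_rot: [0.0, 0.696, 0.718, -0.0]
contact_force: [0.3, -0.6, 0.5]
gripper_width: 0.001
grasp_force: 0.0
```

>>> apply_moves --deltas '[[1,[-0.005,0,0],0],[1,[-0.01,0,0],0],[1,[-0.015,0,0],0]]'

```text
t: 6.05
eef_pos: [0.4737, -0.1858, 0.0258]
tool_rot: [-0.0, 0.696, 0.718, 0.0]
contact_force: [-0.5, 0.6, -0.9]
gripper_width: -0.0
grasp_force: 0.4
```

```bash
python3 - <<'E'
from h import *
o=bot.get_obs();print(o['contact_force'],o['eef_pos'])
p=wrist();print(proj(p,[[.4745,-.285,.09]]))
save(p,'w2');np.savez('w2.npz',T=p['T'],intrinsics=p['intrinsics'],k1=p['k1'])
E
```

```text
[-0.54173722  0.58916432 -0.91410742] [ 0.47372725 -0.1858022   0.02580105]
[[305.79467103 707.6581428 ]]
```

View pics/w2.png

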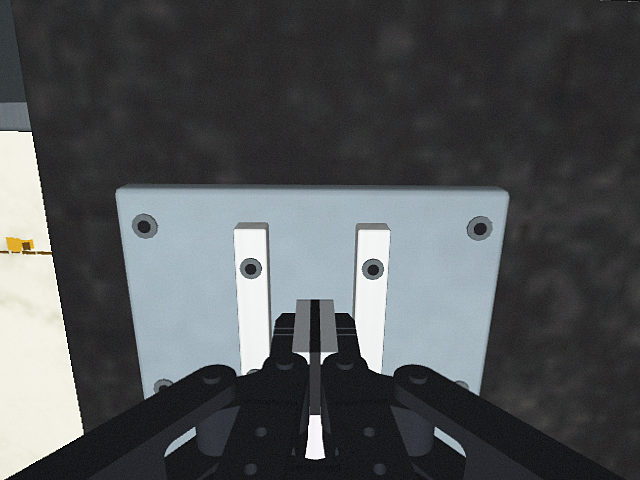

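The fingers are centred in the channel, with the tips at about (315,300) between rails at x=250 and x=372, and aligned with it. The bar is hidden behind them. I keep pushing until it stops.

>>> apply_moves --deltas '[[1,[-0.005,0,0],0],[1,[-0.01,0,0],0],[1,[-0.01,0,0],0]]'

```text
t: 6.4
eef_pos: [0.474, -0.186, 0.0258]
tool_rot: [-0.001, 0.696, 0.718, 0.001]
contact_force: [0.2, 6.4, 0.4]
gripper_width: -0.003
grasp_force: 3.0
```

>>> apply_moves --deltas '[[1,[-0.005,0,0],0],[1,[-0.01,0,0],0],[1,[-0.01,0,0],0]]'

```text
t: 6.7
eef_pos: [0.474, -0.1861, 0.0258]
tool_rot: [-0.001, 0.695, 0.719, 0.001]
contact_force: [-0.3, 11.3, 2.8]
gripper_width: -0.001
grasp_force: 5.5
```

The bar is hard against the block: the TCP stopped at fixture y≈39 mm with 11 N, and 40 mm was predicted. I retract and lift.

>>> apply_moves --deltas '[[1,[0.02,0,0],0],[1,[0.1,0,0],0],[1,[0.15,0,-0.15],0],[1,[0.15,0,-0.35],0],[0.53,[0.15,0,-0.55],0],[0.53,[0.15,0,-0.6],0],[0.53,[0.15,0,-0.6],0],[0.53,[0.15,0,-0.6],0],[0.53,[0.15,0,-0.6],0]]'

```text
t: 7.6
eef_pos: [0.4717, -0.1598, 0.1442]
tool_rot: [-0.001, 0.696, 0.718, -0.001]
contact_force: [0.1, -0.6, -0.6]
gripper_width: 0.473
grasp_force: 0.0
```

```bash
python3 - <<'E'
from h import *
o=bot.get_obs();T=tool(o);print(o['eef_pos'].round(4),T[:3,:3].round(3),o['gripper_width'])
print('to above block',(T[:3,:3].T@(np.array([.4762,-.2855,.145])-o['eef_pos'])/.2).round(3))
E
```

```text
[ 0.4717 -0.1598  0.1442] [[-0.03   1.    -0.003]
 [ 1.     0.03   0.001]
 [ 0.001 -0.003 -1.   ]] 0.4729267339763738
to above block [-0.629  0.003 -0.005]
```

>>> apply_moves --deltas '[[0.53,[-0.2,0,0],0],[0.53,[-0.4,0.003,0],0],[0.53,[-0.55,0.003,0],0],[0.53,[-0.63,0.003,0],0],[0.53,[-0.63,0.003,0],0],[0.53,[-0.63,0.003,0],0]]'

```text
t: 8.2
eef_pos: [0.4772, -0.2841, 0.145]
tool_rot: [-0.001, 0.696, 0.718, 0.0]
contact_force: [0.2, -0.5, -0.0]
gripper_width: 0.474
grasp_force: 0.0
```

```bash
python3 - <<'E'
from h import *
o=bot.get_obs();print(o['eef_pos'].round(4))
p=wrist();save(p,'w3');np.savez('w3.npz',T=p['T'],intrinsics=p['intrinsics'],k1=p['k1'])
d=bot.look_for(p,'block_centre')[:2];print(d)
E
```

```text
[ 0.4772 -0.2841  0.145 ]
[{'point': [0.4477, -0.3846, 0.0233], 'confidence': 0.95}, {'point': [0.4748, -0.2779, 0.074], 'confidence': 0.71}]
```

View pics/w3.png

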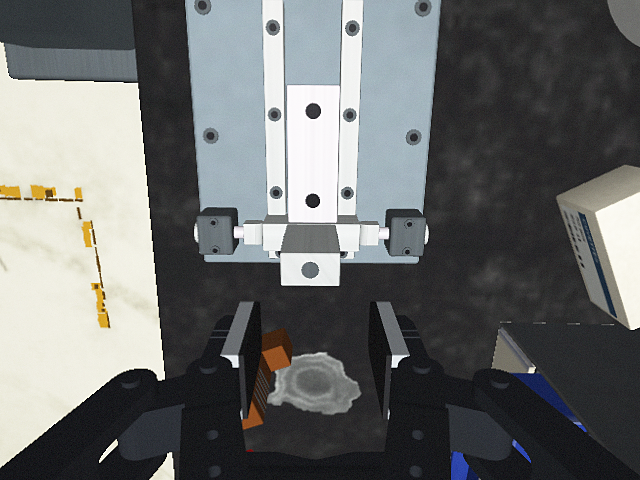

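The picture shows the bar touching the block's foot at row 222. The grip top is the square (280..340, 253..286), and the open pads are near columns 246 and 384 and parallel to it. I convert these to positions.

```bash
python3 - <<'E'
from h import *
p=dict(np.load('w3.npz'))
a=back(p,[[280.5,253],[340,253],[340,286],[280.5,286]],.09);print(a.round(4),a.mean(0).round(4))
b=back(p,[[289,84],[338,84],[338,222],[289,222]],.036);print(b.round(4),b.mean(0).round(4))
E
```

```text
[[ 0.4606 -0.2767  0.09  ]
 [ 0.4899 -0.2757  0.09  ]
 [ 0.4908 -0.2934  0.09  ]
 [ 0.4608 -0.2944  0.09  ]] [ 0.4755 -0.285   0.09  ]
[[ 0.4607 -0.1965  0.036 ]
 [ 0.4879 -0.1956  0.036 ]
 [ 0.4917 -0.2752  0.036 ]
 [ 0.4617 -0.2761  0.036 ]] [ 0.4755 -0.2359  0.036 ]
```

>>> apply_moves --deltas '[[0.53,[-0.004,-0.008,0.15],0],[0.53,[-0.004,-0.008,0.3],0],[0.53,[-0.004,-0.008,0.365],0],[0.53,[-0.004,-0.008,0.365],0],[0.53,[-0.004,-0.008,0.365],0]]'

```text
t: 8.8
eef_pos: [0.4765, -0.2861, 0.0736]
tool_rot: [0.0, 0.696, 0.718, 0.0]
contact_force: [0.9, 0.0, -0.0]
gripper_width: 0.472
grasp_force: 0.0
```

>>> apply_moves --deltas '[[0.53,[0,0.01,0],0],[0.53,[0,0.02,0],0],[0.53,[0,0.03,0],0],[0.53,[0,0.03,0],0]]'

```text
t: 9.2
eef_pos: [0.4808, -0.2868, 0.0731]
tool_rot: [-0.001, 0.697, 0.718, -0.001]
contact_force: [-4.5, -1.3, 3.5]
gripper_width: 0.472
grasp_force: 2.3
```

>>> apply_moves --deltas '[[0.53,[0,0.01,-0.003],0],[0.53,[0,0.02,-0.008],0],[0.53,[0,0.03,-0.015],0],[0.53,[0,0.03,-0.015],0]]'

```text
t: 9.6
eef_pos: [0.4853, -0.2864, 0.075]
tool_rot: [-0.002, 0.697, 0.717, -0.001]
contact_force: [-7.0, -0.7, 0.2]
gripper_width: 0.467
grasp_force: 3.2
```

>>> apply_moves --deltas '[[0.53,[0,0.01,-0.006],0],[0.53,[0,0.02,-0.013],0],[0.53,[0,0.03,-0.02],0],[0.53,[0,0.03,-0.02],0]]'

```text
t: 10.0
eef_pos: [0.4907, -0.2862, 0.0787]
tool_rot: [-0.002, 0.697, 0.717, -0.002]
contact_force: [-7.2, 0.6, -0.8]
gripper_width: 0.471
grasp_force: 3.6
```

```bash
python3 - <<'E'
from h import *
o=bot.get_obs();print(o['eef_pos'].round(4),o['contact_force'].round(1))
p=wrist();save(p,'w4');np.savez('w4.npz',T=p['T'],intrinsics=p['intrinsics'],k1=p['k1'])
q=bot.read_camera('scene')['color'][190:290,290:400]
q2=bot.read_camera('side')['color'][210:310,270:380]
w=cv2.resize(p['color'],(320,240))
r=np.hstack([cv2.resize(x,(400,364),interpolation=cv2.INTER_CUBIC) for x in(q,q2)])
w=cv2.resize(p['color'][250:480,180:450],(400,236),interpolation=cv2.INTER_AREA)
c=np.zeros((600,800,3),np.uint8);c[:364]=r;c[364:,:400]=w
save({'color':c},'m4')
E
```

```text
[ 0.4907 -0.2862  0.0787] [-7.2  0.6 -0.8]
```

View pics/m4.png

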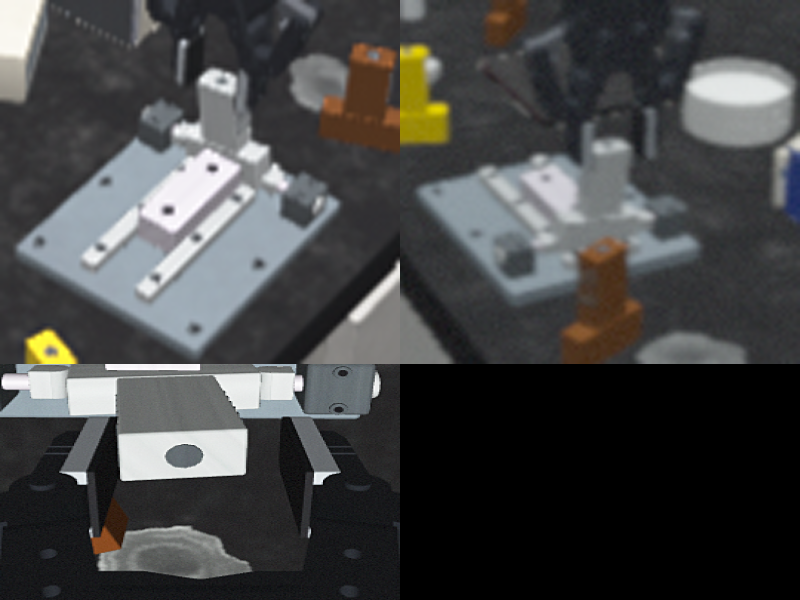

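The grip leans away from the robot and the near pad pushes on it; the near end of the foot looks raised. The grip top corners in the wrist picture are about (260,314), (346,312), (345,358) and (262,364). I quantify the tilt.

```bash
cat >> h.py <<'E'
from scipy.optimize import least_squares
C=np.array([[-15,9,78],[15,9,78],[15,-9,78],[-15,-9,78]])/1e3
def pts(v,P):  # v: x,y of underside centre, z near, z far  (yaw .027)
    th=np.arcsin((v[3]-v[2])/.06);m=np.array([v[0],v[1],.012+(v[2]+v[3])/2])
    return m+P@(R.from_euler('z',.027)*R.from_euler('y',-th)).as_matrix().T
def fit(p,uv,P=C,v0=(.4755,-.285,.004,.004)):
    r=least_squares(lambda v:np.r_[(proj(p,pts(v,P))-uv).ravel(),(v[1]+.285)*500],v0,x_scale=.005)
    return r.x.round(4),r.fun.round(1)
E
python3 - <<'E'
from h import *
p=dict(np.load('w4.npz'))
uv=np.array([[259.7,314.3],[346.1,312.4],[345.4,358.2],[261.7,364]])
print(fit(p,uv))
# foot top edge corners, -y side visible: (68,413)?,(258,408) in crop
f=lambda a:[180+a[0]/1.481,250+(a[1]-364)/1.026]
P=np.r_[C,np.array([[-30,9,26],[30,9,26],[30,-9,26],[-30,-9,26]])/1e3]
uv2=np.r_[uv,[f((68,376)),f((258,373)),f((259,405)),f((68,413))]]
print(fit(p,uv2,P))
E
```

```text
(array([ 0.4797, -0.2852,  0.0044, -0.0016]), array([-0.6,  2.1,  0.9,  0.2,  0.3, -0.5, -0.6, -1.8, -0.1]))
(array([ 0.4769, -0.2853,  0.0055, -0.0026]), array([-0.6,  2.4,  0.5, -1. , -0.1, -1.9, -0.6, -1.5, -1.4,  1. ,  1.7,
       -2. , -0.2,  2.2,  1.1,  1.4, -0.2]))
```

Tilt is about 0.1 rad with the near end up 4–5 mm and the far end down, so step 2 is met. Next I rock back with the far finger.

>>> apply_moves --deltas '[[0.53,[0,-0.02,0.01],0],[0.53,[0,-0.04,0.025],0],[0.53,[0,-0.055,0.025],0],[0.53,[0,-0.07,0.022],0],[0.53,[0,-0.08,0.018],0],[0.53,[0,-0.08,0.018],0]]'

```text
t: 10.75
eef_pos: [0.4782, -0.2866, 0.0766]
tool_rot: [0.001, 0.696, 0.718, 0.0]
contact_force: [0.3, 0.5, -0.7]
gripper_width: 0.47
grasp_force: 0.3
```

>>> apply_moves --deltas '[[0.53,[0,-0.01,-0.002],0],[0.53,[0,-0.02,-0.005],0],[0.53,[0,-0.03,-0.01],0],[0.53,[0,-0.04,-0.016],0],[0.53,[0,-0.05,-0.022],0],[0.53,[0,-0.05,-0.022],0]]'

```text
t: 11.35
eef_pos: [0.4695, -0.287, 0.0817]
tool_rot: [0.002, 0.696, 0.718, 0.001]
contact_force: [4.9, 1.5, 1.7]
gripper_width: 0.472
grasp_force: 2.4
```

>>> apply_moves --deltas '[[0.53,[0,-0.01,0.0],0],[0.53,[0,-0.02,0.0],0],[0.53,[0,-0.03,-0.005],0],[0.53,[0,-0.04,-0.01],0],[0.53,[0,-0.04,-0.01],0]]'

```text
t: 11.85
eef_pos: [0.4628, -0.2874, 0.0842]
tool_rot: [0.003, 0.696, 0.718, 0.002]
contact_force: [6.0, -0.5, 4.7]
gripper_width: 0.468
grasp_force: 3.4
```

```bash
python3 - <<'E'
from h import *
o=bot.get_obs();print(o['eef_pos'].round(4),o['contact_force'].round(1))
p=wrist();save(p,'w5');np.savez('w5.npz',T=p['T'],intrinsics=p['intrinsics'],k1=p['k1'])
save({'color':cv2.resize(p['color'][180:380,180:440],None,fx=3,fy=3,interpolation=cv2.INTER_CUBIC)},'m5')
E
```

```text
[ 0.4628 -0.2874  0.0842] [ 6.  -0.5  4.7]
```

View pics/m5.png

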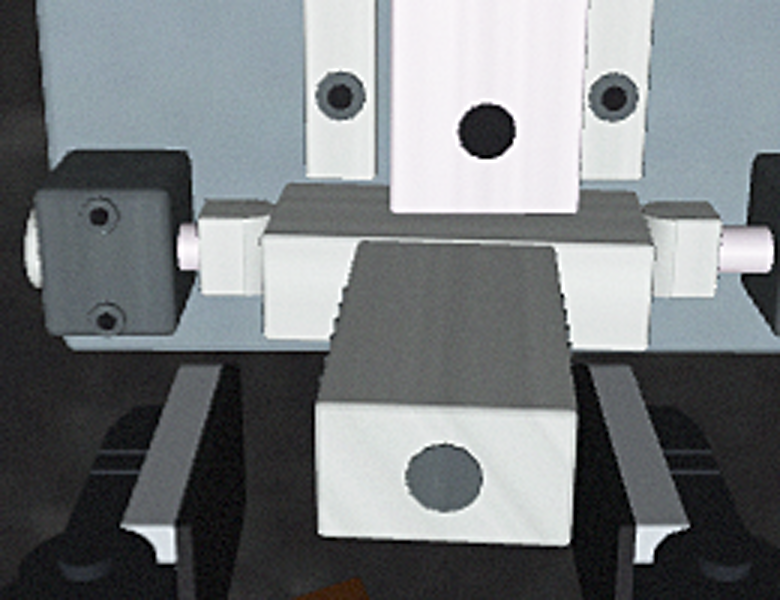

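The picture is clear. The grip top is (317,404), (577,410), (571,546), (317,538) and the foot top is (265,234), (655,243), (648,349), (263,338) in crop pixels at ×3. The far (right) pad is in contact. I fit again.

```bash
cat >> h.py <<'E'
P8=np.r_[C,np.array([[-30,9,26],[30,9,26],[30,-9,26],[-30,-9,26]])/1e3]
E
python3 - <<'E'
from h import *
p=dict(np.load('w5.npz'))
uv=np.array([[317,404],[577,410],[571,546],[317,538],[265,234],[655,243],[648,349],[263,338]])/3+180
print(fit(p,uv,P8))
E
```

```text
(array([ 0.4734, -0.286 ,  0.0046,  0.0087]), array([-0.7, -1.2,  0.7, -0.3,  0.2, -0.1,  0.2, -0.7, -1.3,  0.2,  0.2,
        0.6,  0. ,  1.3,  0.5,  1. , -0.5]))
```

Near end 4.6 mm, far end 8.7 mm, so it has rocked back (step 3). Next the near end goes up again.

>>> apply_moves --deltas '[[0.53,[0,0.03,0.015],0],[0.53,[0,0.055,0.025],0],[0.53,[0,0.07,0.02],0],[0.53,[0,0.085,0.013],0],[0.53,[0,0.1,0.005],0],[0.53,[0,0.115,-0.004],0],[0.53,[0,0.13,-0.015],0],[0.53,[0,0.14,-0.024],0],[0.53,[0,0.14,-0.024],0]]'

```text
t: 12.8
eef_pos: [0.4865, -0.2862, 0.0871]
tool_rot: [-0.001, 0.696, 0.718, -0.001]
contact_force: [-5.8, 0.2, -0.2]
gripper_width: 0.467
grasp_force: 2.6
```

>>> apply_moves --deltas '[[0.53,[0,0.015,-0.01],0],[0.53,[0,0.015,-0.01],0]]'

```text
t: 13.0
eef_pos: [0.492, -0.2864, 0.0901]
tool_rot: [0.001, 0.696, 0.718, 0.001]
contact_force: [-0.1, 0.0, 0.6]
gripper_width: 0.47
grasp_force: 0.0
```

>>> apply_moves --deltas '[[0.53,[0,-0.03,0.015],0],[0.53,[0,-0.06,0.025],0],[0.53,[0,-0.08,0.02],0],[0.53,[0,-0.095,0.013],0],[0.53,[0,-0.11,0.005],0],[0.53,[0,-0.125,-0.004],0],[0.53,[0,-0.14,-0.014],0],[0.53,[0,-0.15,-0.02],0],[0.53,[0,-0.155,-0.022],0],[0.53,[0,-0.155,-0.022],0]]'

```text
t: 14.0
eef_pos: [0.4597, -0.2872, 0.0939]
tool_rot: [0.0, 0.696, 0.718, 0.0]
contact_force: [0.3, -0.4, -0.3]
gripper_width: 0.471
grasp_force: 0.0
```

```bash
python3 - <<'E'
from h import *
o=bot.get_obs();print(o['eef_pos'].round(4),o['contact_force'].round(1))
p=wrist();save(p,'w6');np.savez('w6.npz',T=p['T'],intrinsics=p['intrinsics'],k1=p['k1'])
save({'color':cv2.resize(p['color'][180:380,180:440],None,fx=3,fy=3,interpolation=cv2.INTER_CUBIC)},'m6')
E
```

```text
[ 0.4597 -0.2872  0.0939] [ 0.3 -0.4 -0.3]
```

View pics/m6.png

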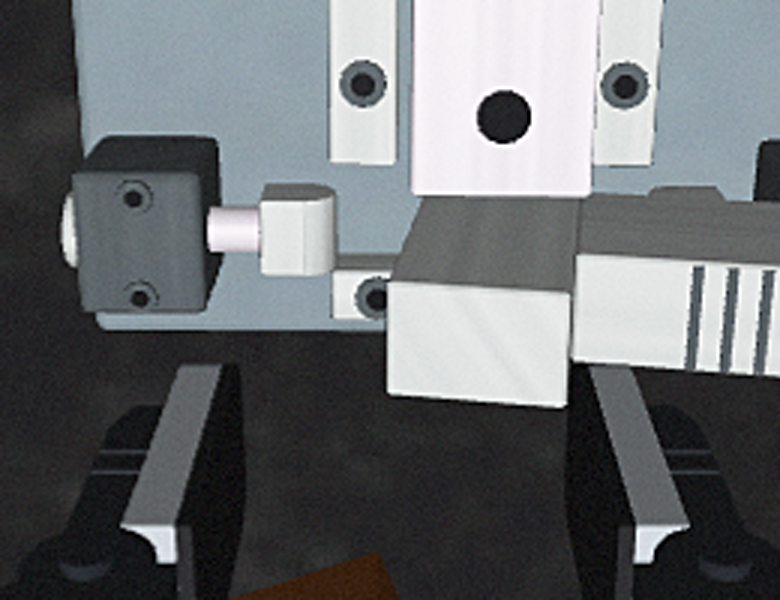

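The near end came free on that stroke and the block toppled to the far side. It now lies with its near end face up at crop (388..568, 282..407) and its grip pointing to +x. The bar looks still in place. I measure how it lies so I can stand it up again.

```bash
python3 - <<'E'
from h import *
p=dict(np.load('w6.npz'))
P=np.array([[-30,9,0],[-30,9,26],[-30,-9,26],[-30,-9,0],[-15,9,26],[-15,-9,26]])/1e3
uv=np.array([[388,282],[570,291],[567,407],[388,393],[577,254],[573,360]])/3+180
def pos(v,P): return v[:3]+P@(R.from_euler('z',v[4])*R.from_euler('y',v[3])).as_matrix().T
r=least_squares(lambda v:(proj(p,pos(v,P))-uv).ravel(),[.47,-.285,.04,1.57,.03],x_scale=[.01,.01,.01,.1,.1])
v=r.x;print(v.round(4),r.fun.round(1))
Q=np.array([[-30,0,0],[-30,0,26],[30,0,0],[30,0,26],[15,0,78],[-15,0,78]])/1e3
print(pos(v,Q).round(4))
# bar end
print(back(p,[[180+413/3,180+195/3],[180+592/3,180+195/3]],.036).round(4))
for c in('scene','side'):
    q=bot.read_camera(c);a=(190,270) if c=='scene' else (220,300)
    if c=='scene': s1=q['color'][190:290,310:420]
    else: s2=q['color'][210:310,270:380]
save({'color':np.hstack([cv2.resize(x,(400,364),interpolation=cv2.INTER_CUBIC) for x in(s1,s2)])},'m7')
E
```

```text
[ 0.4636 -0.2874  0.0372  1.3861  0.0422] [-0.2 -0.4  0.1  0.3 -0.1  0.   0.5  0.2 -0.2 -0.4 -0.   0.3]
[[ 0.4581 -0.2876  0.0666]
 [ 0.4836 -0.2865  0.0714]
 [ 0.4691 -0.2871  0.0077]
 [ 0.4946 -0.2861  0.0124]
 [ 0.5429 -0.284   0.0367]
 [ 0.5374 -0.2843  0.0662]]
[[ 0.4615 -0.2761  0.036 ]
 [ 0.4911 -0.2752  0.036 ]]
```

View pics/m7.png

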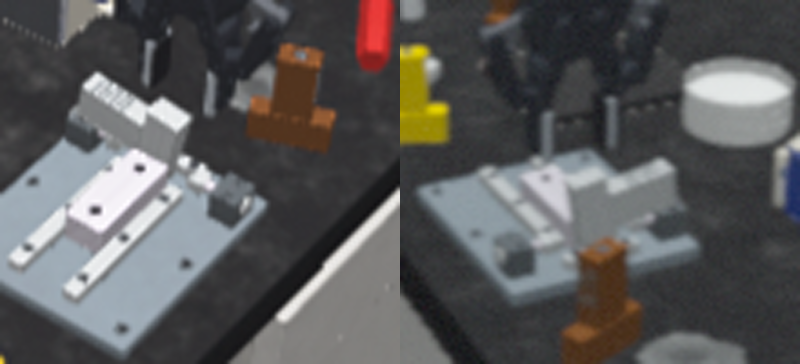

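The fit shows the block lying in the fixture: rotated 79°, far end down in the pocket, grip resting on the far housing, bar not moved. I can get it back by gripping the grip's y faces as a pivot, raising it against the near jaw until it stands, and squaring it on the jaws.

>>> apply_moves --deltas '[[0.4,[0,0,-0.13],0],[0.4,[0,0.1,-0.2],-0.03],[0.4,[0,0.2,-0.2],-0.06],[0.4,[0,0.34,-0.2],-0.1],[0.4,[0,0.34,-0.2],-0.15],[0.4,[0,0.34,-0.2],-0.2],[0.4,[0,0.34,-0.2],-0.252],[0.4,[0,0.34,-0.2],-0.252],[0.4,[0,0.34,-0.2],-0.252],[0.4,[0,0.34,-0.2],-0.252],[0.4,[0,0.34,-0.2],-0.252],[0.4,[0,0.34,-0.2],-0.252]]'

```text
t: 15.35
eef_pos: [0.5277, -0.2851, 0.1336]
tool_rot: [-0.0, -0.024, 1.0, 0.0]
contact_force: [0.6, -0.1, 0.2]
gripper_width: 0.603
grasp_force: 0.0
```

```bash
python3 - <<'E'
from h import *
p=dict(np.load('w6.npz'))
print('near nose',back(p,[[180+336/3,180+230/3]],.03).round(4))
o=bot.get_obs();T=tool(o);print(o['eef_pos'].round(4),T[:3,:3].round(3),o['q'].round(2),o['t'])
print(((T[:3,:3].T@(np.array([.5285,-.2847,.041])-o['eef_pos']))/.2).round(3))
E
```

```text
near nose [[ 0.4486 -0.2849  0.03  ]]
[ 0.5277 -0.2851  0.1336] [[-0.999 -0.048 -0.   ]
 [-0.048  0.999  0.   ]
 [ 0.     0.    -1.   ]] [ 0.96  0.58 -0.78  1.79  0.49  0.97  1.61] 15.35
[-0.004  0.001  0.463]
```

>>> apply_moves --deltas '[[0.4,[-0.004,0,0.2],0],[0.4,[-0.004,0,0.38],0],[0.4,[-0.004,0,0.45],0],[0.4,[-0.004,0,0.463],0],[0.4,[-0.004,0,0.463],0],[0.4,[-0.004,0,0.463],0],[1,[-0.004,0,0.463],0],[1,[-0.004,0,0.463],0],[1,[-0.004,0,0.463],0],[1,[-0.004,0,0.463],0],[1,[-0.004,0,0.463],0],[1,[-0.004,0,0.463],0]]' --squeeze 25

```text
t: 16.55
eef_pos: [0.529, -0.2852, 0.0421]
tool_rot: [0.0, -0.021, 1.0, -0.0]
contact_force: [-1.1, 0.3, 6.0]
gripper_width: 0.203
grasp_force: 28.7
```

>>> apply_moves --deltas '[[1,[0.0,0,-0.02],0],[1,[0.01,0,-0.05],0],[1,[0.03,0,-0.08],0],[1,[0.05,0,-0.1],0],[1,[0.07,0,-0.12],0],[1,[0.07,0,-0.12],0]]'

```text
t: 17.15
eef_pos: [0.5139, -0.286, 0.0657]
tool_rot: [-0.0, -0.021, 1.0, -0.0]
contact_force: [0.2, 0.1, -1.4]
gripper_width: 0.2
grasp_force: 27.5
```

```bash
python3 - <<'E'
from h import *
o=bot.get_obs();print(o['eef_pos'].round(4),o['contact_force'].round(1),o['torque'].round(2),o['gripper_width'],o['grasp_force'])
p=wrist();save(p,'w8');np.savez('w8.npz',T=p['T'],intrinsics=p['intrinsics'],k1=p['k1'])
print([(np.round(d['point'],4),round(d['confidence'],2)) for d in bot.look_for(p,'block_centre')[:3]])
for c in('side','scene'):
    q=bot.read_camera(c);save(q,c+'8')
    print([(np.round(d['point'],4),round(d['confidence'],2)) for d in bot.look_for(q,'block_centre')[:5]])
E
```

```text
[ 0.5139 -0.286   0.0657] [ 0.2  0.1 -1.4] [-0.04 -0.08  0.01] 0.1996580857870272 27.45776206254959
[(array([ 0.4325, -0.3832,  0.0351]), 0.94), (array([ 0.4766, -0.2864,  0.0907]), 0.61)]
[(array([0.4491, 0.1797, 0.0283]), 0.81), (array([0.5887, 0.1236, 0.042 ]), 0.74), (array([ 0.4245, -0.3979,  0.0359]), 0.73), (array([ 0.4625, -0.2903,  0.0764]), 0.72), (array([ 0.4281, -0.0455,  0.0236]), 0.63)]
[(array([0.5864, 0.138 , 0.0341]), 0.86), (array([ 0.4318, -0.383 ,  0.0288]), 0.83), (array([0.4391, 0.2019, 0.0445]), 0.83), (array([ 0.464 , -0.2786,  0.0758]), 0.79), (array([ 0.4244, -0.0273,  0.036 ]), 0.72)]
```

>>> apply_moves --deltas '[[1,[0,0,-0.1],0],[1,[0,0,-0.2],0],[1,[0,0,-0.2],0],[1,[0,0,-0.2],0]]' --squeeze 20

```text
t: 17.85
eef_pos: [0.5146, -0.2857, 0.1049]
tool_rot: [0.0, -0.021, 1.0, -0.0]
contact_force: [-0.0, -0.4, -2.6]
gripper_width: 0.203
grasp_force: 27.4
```

```bash
python3 - <<'E'
from h import *
o=bot.get_obs();print(o['eef_pos'].round(4),o['contact_force'].round(1),o['torque'].round(3),o['gripper_width'],o['grasp_force'],o['q'].round(2))
p=wrist();save(p,'w9')
print([(np.round(d['point'],4),round(d['confidence'],2)) for d in bot.look_for(p,'block_centre')[:3]])
q=bot.read_camera('side');save(q,'side9')
print([(np.round(d['point'],4),round(d['confidence'],2)) for d in bot.look_for(q,'block_centre')[:5]])
E
```

```text
[ 0.5146 -0.2857  0.1049] [-0.  -0.4 -2.6] [ 0.05  -0.017 -0.074] 0.2030373605134048 27.392098903656006 [ 0.96  0.6  -0.76  1.84  0.51  0.91  1.58]
[(array([ 0.4293, -0.385 ,  0.0581]), 0.79), (array([ 0.4769, -0.2871,  0.1322]), 0.75)]
[(array([ 0.4283, -0.0433,  0.0252]), 0.93), (array([ 0.4617, -0.2913,  0.1104]), 0.71), (array([ 0.4261, -0.3975,  0.035 ]), 0.6), (array([0.4558, 0.1804, 0.0277]), 0.56), (array([0.5862, 0.1271, 0.0433]), 0.53)]
```

>>> apply_moves --deltas '[[1,[0,0,0.0],0],[1,[0,0,-0.25],0],[1,[0,0,0.0],0],[1,[0,0,-0.25],0],[1,[0,0,0.0],0],[1,[0,0,-0.2],0],[1,[0,0,0.0],0],[1,[0,0,0.0],0],[1,[0,0,0.0],0]]' --squeeze 20

```text
t: 18.95
eef_pos: [0.5138, -0.2852, 0.1046]
tool_rot: [-0.001, -0.022, 1.0, 0.001]
contact_force: [-0.4, -0.8, -1.1]
gripper_width: 0.2
grasp_force: 26.5
```

```bash
python3 - <<'E'
from h import *
o=bot.get_obs();print(o['eef_pos'].round(4),o['contact_force'].round(1),o['torque'].round(3),o['gripper_width'],o['grasp_force'])
p=wrist();save(p,'w10')
print([(np.round(d['point'],4),round(d['confidence'],2)) for d in bot.look_for(p,'block_centre')[:3]])
q=bot.read_camera('side');save(q,'side10')
print([(np.round(d['point'],4),round(d['confidence'],2)) for d in bot.look_for(q,'block_centre')[:5]])
E
```

```text
[ 0.5138 -0.2852  0.1046] [-0.4 -0.8 -1.1] [-0.033 -0.181  0.027] 0.20042758096404167 26.458073258399963
[(array([ 0.43  , -0.3843,  0.0563]), 0.89), (array([ 0.4801, -0.2888,  0.1297]), 0.72)]
[(array([0.4493, 0.1775, 0.0307]), 0.74), (array([ 0.4282, -0.0426,  0.0261]), 0.72), (array([0.5858, 0.1242, 0.0426]), 0.69), (array([ 0.4626, -0.2908,  0.1132]), 0.65), (array([ 0.4276, -0.4015,  0.0341]), 0.65)]
```

The pads hold it rigidly, so I'll turn it by pressing the far bottom edge against the near jaw. First I lower it between the jaws.

>>> apply_moves --deltas '[[1,[0,0,0.1],0],[1,[0,0,0.18],0],[1,[0,0,0.22],0],[1,[0,0,0.235],0],[1,[0,0,0.235],0]]'

```text
t: 19.65
eef_pos: [0.5145, -0.2855, 0.058]
tool_rot: [-0.0, -0.022, 1.0, 0.0]
contact_force: [0.6, -0.6, -2.1]
gripper_width: 0.204
grasp_force: 26.5
```

>>> apply_moves --deltas '[[1,[0.015,0,0],0],[1,[0.03,0,-0.01],0],[1,[0.045,0,-0.02],0],[1,[0.06,0,-0.035],0],[1,[0.06,0,-0.035],0]]'

```text
t: 20.15
eef_pos: [0.5035, -0.2863, 0.0664]
tool_rot: [0.001, -0.021, 1.0, -0.0]
contact_force: [3.5, 0.2, 0.9]
gripper_width: 0.203
grasp_force: 26.8
```

>>> apply_moves --deltas '[[1,[0.02,0,-0.015],0],[1,[0.04,0,-0.03],0],[1,[0.06,0,-0.045],0],[1,[0.08,0,-0.06],0],[1,[0.08,0,-0.06],0]]'

```text
t: 20.65
eef_pos: [0.487, -0.287, 0.0781]
tool_rot: [0.001, -0.021, 1.0, -0.0]
contact_force: [4.2, 1.5, 3.2]
gripper_width: 0.204
grasp_force: 27.4
```

```bash
python3 - <<'E'
from h import *
o=bot.get_obs();print(o['eef_pos'].round(4),o['contact_force'].round(1),o['torque'].round(3))
p=wrist();save(p,'w11');np.savez('w11.npz',T=p['T'],intrinsics=p['intrinsics'],k1=p['k1'])
print([(np.round(d['point'],4),round(d['confidence'],2)) for d in bot.look_for(p,'block_centre')[:3]])
q=bot.read_camera('side');save(q,'side11')
print([(np.round(d['point'],4),round(d['confidence'],2)) for d in bot.look_for(q,'block_centre')[:5]])
# appearance: threshold of bright steel on wrist picture, in tool-fixed region
g=cv2.cvtColor(p['color'],cv2.COLOR_RGB2GRAY)
for n in ('w10','w11'):
    a=cv2.imread(f'pics/{n}.png',0)[100:400:10,200:440:8]
    print(n);print('\n'.join(''.join(' .:-=+*#%@'[min(9,v//26)] for v in r) for r in a))
E
```

```text
[ 0.487  -0.287   0.0781] [4.2 1.5 3.2] [ 0.173 -0.982 -0.019]
[(array([ 0.4284, -0.383 ,  0.0489]), 0.78), (array([ 0.458 , -0.2865,  0.0905]), 0.6)]
[(array([ 0.4501, -0.2911,  0.0713]), 0.89), (array([ 0.4246, -0.4015,  0.0355]), 0.87), (array([0.446 , 0.1793, 0.0289]), 0.85), (array([0.5884, 0.1246, 0.0422]), 0.75), (array([ 0.4298, -0.0441,  0.0304]), 0.54)]
w10
.........****++%+*************
.........****#@@@*************
.........****#%%%*************
.........*@@@@@@@@@@@=@@@@@@@@
.........*#@@@@@@@@@=:@@@@@@@@
........:*@@@@@@@@@#**********
.........*@@@@@@@@@@@@@@@@@@@@
.........*@@@@@@@@@@@@@@@@@@@@
.........*%@@@@@@@@@..@@@@@@@@
........:*%@@@@@@@@@..@@@@@@@@
........:*%@@@@@@@@@@@@@@@@@@@
.........*%@@@@@@@@@@@@@@@@@@@
.........#%+++++++*@.-@@@@@@@@
.........**%@@@@@@#@%%@@@@@@@@
.........#*%@@@@@@************
.........**%@@@@@@************
........:**%@@@@@@************
.........**%@@@@@@************
.........**%@@@@@@********==**
.........**@======********--**
.........--%@@@@@@-=..........
.........--%@@@@@@ =...:......
.......  --@==-=== -- .:......
......   -=%@@@@@
[... 433 characters left out ...]
%%%%%%************
.........**#%%%%%%************
.........*@#%%%%%%@@@@@@@@@@@@
.........*=#%%%%%%@%@..@%@@@%@
.........*@+++++++-=+*#%%%%@@@
.........*@@+****+============
.........*@@%%%%%%@@@@@@@@@@@@
.........*%@%%%%%%@@@@@@@@@@@@
.........*%%%%%%%%@@=. @@@@@@@
........:*%%%%%%%%@@#.%@@@@@@@
.........*%*@@@@@@@@@@@@@@@@@@
.........*-.%%%%%%@@@@@@@@@@@@
.........*@+----::%@-:%%%%%%%%
.........--=@@@@@@--**********
.........--+%%%%%% -**********
........ --------- --  *******
.......  --+@@%@@@ --  *******
......  --.#%%%%@@ --   ***+:*
......  -- %------ --: .***=:*
.....     .#@@@@@@ @     ++++*
 ...      :%@@%@@@ . .    ... 
..       .: ::==-:         ...
.        .. ......  .        .
```

```bash
cat >> h.py <<'E'
def prof(n,c0=300,c1=335,th=6):
    a=cv2.imread(f'pics/{n}.png',0)[:,c0:c1].astype(float).mean(1);d=a[2:]-a[:-2]
    return [(i+1,int(a[i-3]) if i>2 else 0,int(a[min(i+5,479)])) for i in range(1,len(d)-1) if abs(d[i])>th and abs(d[i])>=abs(d[i-1]) and abs(d[i])>abs(d[i+1])]
def fit3(p,rows,P,yaw,y,v0,col=317):
    # rows of edges (block x,z in mm) -> x,z,theta of block origin
    P=np.array([[a/1e3,0,b/1e3] for a,b in P])
    def pos(v,P): return np.array([v[0],y,v[1]])+P@(R.from_euler('z',yaw)*R.from_euler('y',v[2])).as_matrix().T
    r=least_squares(lambda v:proj(p,pos(v,P))[:,1]-rows,v0,x_scale=[.01,.01,.1]);return r.x.round(4),r.fun.round(1),pos
E
python3 - <<'E'
from h import *
print('w10',prof('w10'));print('w11',prof('w11'))
E
```

```text
w10 [(24, 43, 191), (29, 170, 118), (79, 119, 197), (81, 106, 195), (99, 195, 230), (101, 196, 228), (116, 226, 215), (124, 215, 244), (126, 208, 242), (219, 243, 242), (221, 244, 242), (272, 241, 116), (278, 112, 242), (288, 241, 105), (293, 110, 241), (303, 242, 114), (309, 113, 241), (319, 241, 109), (324, 109, 241), (334, 241, 111), (339, 102, 241), (349, 241, 107), (354, 94, 241), (377, 240, 39), (415, 41, 69), (420, 54, 94), (426, 90, 112), (436, 107, 119), (439, 113, 103), (441, 125, 94), (445, 112, 77), (448, 97, 79), (454, 79, 50), (458, 84, 22)]
w11 [(82, 43, 200), (89, 201, 106), (92, 208, 116), (134, 117, 219), (209, 225, 154), (221, 155, 224), (223, 154, 222), (271, 227, 77), (276, 87, 228), (286, 228, 76), (291, 86, 229), (301, 230, 82), (306, 87, 231), (316, 230, 92), (321, 78, 232), (332, 232, 96), (337, 86, 233), (348, 233, 102), (353, 89, 234), (379, 236, 52), (383, 136, 37), (458, 40, 21)]
```

```bash
python3 - <<'E'
from h import *
p=dict(np.load('w11.npz'))
E=[(-30,0),(-30,26),(-15,26),(-15,78)]
for k in(4,):
  v,f,pos=fit3(p,[134,209,222,380],E,.042,-.2866,[.425,.05,1.0]);print(v,f)
  for t in [(-30,0),(30,0),(30,26),(0,65),(15,78)]: print(t,pos(v,np.array([[t[0]/1e3,0,t[1]/1e3]])).round(4),proj(p,pos(v,np.array([[t[0]/1e3,0,t[1]/1e3]]))).round(0))
E
```

```text
[0.4352 0.0511 1.0024] [-0.3 -0.   0.5 -0.2]
(-30, 0) [[ 0.4191 -0.2873  0.0764]] [[321. 134.]]
(30, 0) [[ 0.4513 -0.2859  0.0258]] [[319. 196.]]
(30, 26) [[ 0.4732 -0.285   0.0398]] [[319. 251.]]
(0, 65) [[ 0.4899 -0.2843  0.0861]] [[320. 339.]]
(15, 78) [[ 0.5089 -0.2835  0.0804]] [[320. 374.]]
```

Tilt is now 1.00 rad (it was 1.39), as planned. I continue the arc.

>>> apply_moves --deltas '[[1,[0.02,0,-0.013],0],[1,[0.04,0,-0.025],0],[1,[0.06,0,-0.034],0],[1,[0.08,0,-0.042],0],[1,[0.1,0,-0.048],0],[1,[0.12,0,-0.052],0],[1,[0.13,0,-0.053],0],[1,[0.13,0,-0.053],0]]'

```text
t: 21.65
eef_pos: [0.4602, -0.288, 0.0879]
tool_rot: [-0.0, -0.021, 1.0, -0.0]
contact_force: [2.7, -0.4, 1.5]
gripper_width: 0.203
grasp_force: 27.2
```

```bash
python3 - <<'E'
from h import *
o=bot.get_obs();print(o['eef_pos'].round(4),o['contact_force'].round(1))
p=wrist();save(p,'w12');np.savez('w12.npz',T=p['T'],intrinsics=p['intrinsics'],k1=p['k1'])
print(prof('w12'))
E
```

```text
[ 0.4602 -0.288   0.0879] [ 2.7 -0.4  1.5]
[(57, 241, 43), (139, 49, 183), (142, 70, 120), (144, 147, 190), (147, 183, 186), (152, 190, 117), (154, 188, 129), (156, 94, 93), (161, 128, 207), (213, 211, 207), (216, 208, 210), (238, 210, 207), (240, 210, 207), (278, 208, 70), (283, 78, 207), (291, 207, 71), (295, 134, 207), (304, 207, 75), (309, 75, 207), (318, 207, 80), (323, 80, 207), (332, 207, 86), (337, 71, 207), (347, 207, 88), (352, 77, 206), (376, 206, 205), (378, 205, 203), (386, 203, 118), (393, 117, 200), (398, 205, 115), (412, 115, 44), (458, 41, 23)]
```

```bash
python3 - <<'E'
from h import *
p=dict(np.load('w12.npz'))
E=[(-30,0),(-30,26),(-15,26),(-15,78)]
for E,r in ((E,[161,214.5,239,377]),(E+[(15,78)],[161,214.5,239,377,412])):
  v,f,pos=fit3(p,r,E,.042,-.2866,[.425,.05,.6]);print(v,f)
for t in [(-30,0),(30,0),(30,26),(0,65)]: print(t,pos(v,np.array([[t[0]/1e3,0,t[1]/1e3]])).round(4))
E
```

```text
[0.428  0.0468 0.6488] [ 0.1 -0.  -0.1  0. ]
[0.4296 0.0507 0.5645] [ 1.2 -2.3  1.   1.  -0.9]
(-30, 0) [[ 0.4043 -0.2877  0.0667]]
(30, 0) [[ 0.4549 -0.2855  0.0347]]
(30, 26) [[ 0.4688 -0.285   0.0566]]
(0, 65) [[ 0.4643 -0.2851  0.1056]]
```

>>> apply_moves --deltas '[[1,[0.01,0,0.015],0],[1,[0.03,0,0.015],0],[1,[0.05,0,0.013],0],[1,[0.07,0,0.013],0],[1,[0.09,0,0.013],0],[1,[0.11,0,0.013],0],[1,[0.13,0,0.015],0],[1,[0.13,0,0.015],0]]'

```text
t: 22.5
eef_pos: [0.4356, -0.2892, 0.0859]
tool_rot: [0.001, -0.021, 1.0, -0.001]
contact_force: [2.8, 0.3, 9.0]
gripper_width: 0.207
grasp_force: 30.2
```

```bash
python3 - <<'E'
from h import *
o=bot.get_obs();print(o['eef_pos'].round(4),o['contact_force'].round(1))
p=wrist();save(p,'w13');np.savez('w13.npz',T=p['T'],intrinsics=p['intrinsics'],k1=p['k1'])
print(prof('w13'))
E
```

```text
[ 0.4356 -0.2892  0.0859] [2.8 0.3 9. ]
[(103, 241, 15), (106, 246, 42), (184, 48, 123), (188, 52, 180), (191, 83, 152), (195, 169, 167), (197, 184, 168), (233, 173, 230), (263, 230, 167), (294, 167, 144), (298, 153, 168), (304, 170, 81), (308, 185, 168), (315, 168, 93), (319, 151, 168), (327, 168, 146), (331, 84, 168), (338, 168, 68), (343, 53, 167), (351, 167, 74), (356, 57, 167), (377, 166, 226), (380, 176, 228), (398, 225, 137), (411, 137, 224), (425, 224, 110), (430, 99, 99), (432, 109, 93), (434, 102, 109), (438, 99, 119), (441, 96, 114), (446, 119, 41), (449, 114, 46), (458, 47, 23)]
```

```bash
python3 - <<'E'
from h import *
p=dict(np.load('w13.npz'))
E=[(-30,0),(-30,26),(-15,26),(-15,78),(15,78)]
r=np.array([196,233,263,378.5,426])
for i in ([0,1,2,3],[1,2,3,4],[0,1,2,3,4]):
  v,f,pos=fit3(p,r[i],[E[k] for k in i],.042,-.2866,[.42,.04,.2]);print(v,f)
for t in [(-30,0),(30,0),(0,65)]: print(t,pos(v,np.array([[t[0]/1e3,0,t[1]/1e3]])).round(4))
E
```

```text
[0.4238 0.0416 0.343 ] [-0.3  0.1  0.4 -0.1]
[0.4234 0.0394 0.3725] [ 0.4 -0.4 -0.1  0.1]
[0.4238 0.0392 0.3679] [-0.5  0.7 -0.  -0.3  0.2]
(-30, 0) [[ 0.3958 -0.2878  0.05  ]]
(30, 0) [[ 0.4518 -0.2854  0.0284]]
(0, 65) [[ 0.4472 -0.2856  0.0999]]
```

>>> apply_moves --deltas '[[1,[0.02,0,0],0],[1,[0.04,0,0],0],[1,[0.06,0,0.003],0],[1,[0.075,0,0.006],0],[1,[0.075,0,0.006],0]]'

```text
t: 23.05
eef_pos: [0.4195, -0.2897, 0.0838]
tool_rot: [0.0, -0.021, 1.0, -0.0]
contact_force: [3.6, 0.3, 4.6]
gripper_width: 0.207
grasp_force: 30.1
```

```bash
python3 - <<'E'
from h import *
o=bot.get_obs();print(o['eef_pos'].round(4),o['contact_force'].round(1))
p=wrist();save(p,'w14');np.savez('w14.npz',T=p['T'],intrinsics=p['intrinsics'],k1=p['k1'])
print(prof('w14'))
E
```

```text
[ 0.4195 -0.2897  0.0838] [3.6 0.3 4.6]
[(120, 241, 135), (124, 195, 110), (131, 110, 20), (134, 103, 17), (139, 20, 42), (215, 48, 114), (219, 69, 138), (247, 143, 236), (281, 236, 139), (305, 138, 142), (307, 141, 141), (313, 142, 146), (316, 146, 141), (322, 140, 147), (325, 149, 139), (331, 140, 132), (334, 144, 138), (341, 140, 127), (345, 119, 139), (352, 138, 133), (355, 142, 139), (374, 138, 233), (400, 230, 146), (403, 230, 139), (418, 144, 230), (438, 230, 54), (443, 38, 114), (446, 54, 109), (458, 108, 22)]
```

```bash
python3 - <<'E'
from h import *
p=dict(np.load('w14.npz'))
E=[(-30,0),(-30,26),(-15,26),(-15,78),(15,78)]
r=np.array([217,247,281,374,440])
for i in ([0,1,2,3],[1,2,3,4],[0,1,2,3,4]):
  v,f,pos=fit3(p,r[i],[E[k] for k in i],.042,-.2866,[.42,.04,.2]);print(v,f)
for t in [(-30,0),(30,0),(0,65)]: print(t,pos(v,np.array([[t[0]/1e3,0,t[1]/1e3]])).round(4))
o=bot.get_obs();T=tool(o)
# over the rails at fixture y=+.054: world
print('rail spot delta (up first)',((T[:3,:3].T@(np.array([.4735,-.171,.13])-o['eef_pos']))/.2).round(3))
E
```

```text
[0.4206 0.0394 0.1565] [ 1.6 -0.5 -1.7  0.6]
[0.4219 0.0371 0.1578] [ 0.8 -1.  -0.2  0.3]
[0.4209 0.0375 0.1696] [ 1.5 -0.1 -2.   0.5  0.1]
(-30, 0) [[ 0.3914 -0.2878  0.0426]]
(30, 0) [[ 0.4504 -0.2854  0.0324]]
(0, 65) [[ 0.4319 -0.2861  0.1016]]
rail spot delta (up first) [-0.295  0.581 -0.231]
```

Tilt is down to 0.16 rad. I lift it and square it by pressing the foot lightly onto the two rail tops behind the bar, where there is a flat, open span.

>>> apply_moves --deltas '[[1,[0,0,-0.1],0],[1,[0,0,-0.2],0],[1,[-0.1,0.1,-0.22],0],[1,[-0.2,0.3,-0.22],0],[1,[-0.24,0.5,-0.22],0],[1,[-0.24,0.585,-0.22],0],[1,[-0.24,0.585,-0.22],0],[1,[-0.24,0.585,-0.22],0],[1,[-0.24,0.585,-0.22],0]]'

```text
t: 24.0
eef_pos: [0.4612, -0.1722, 0.1268]
tool_rot: [-0.001, -0.02, 1.0, -0.0]
contact_force: [-0.6, -1.1, -2.1]
gripper_width: 0.202
grasp_force: 29.3
```

>>> apply_moves --deltas '[[1,[0,0,0.1],0],[1,[0,0,0.17],0],[1,[0,0,0.21],0],[1,[0,0,0.23],0],[1,[0,0,0.25],0],[1,[0,0,0.25],0]]'

```text
t: 24.6
eef_pos: [0.4625, -0.1707, 0.0774]
tool_rot: [-0.0, -0.021, 1.0, 0.0]
contact_force: [-0.2, 0.3, -1.8]
gripper_width: 0.203
grasp_force: 29.3
```

>>> apply_moves --deltas '[[1,[0,0,0.015],0],[1,[0,0,0.03],0],[1,[0,0,0.045],0],[1,[0,0,0.055],0],[1,[0,0,0.055],0]]'

```text
t: 25.1
eef_pos: [0.4623, -0.1709, 0.0696]
tool_rot: [-0.001, -0.021, 1.0, -0.002]
contact_force: [-14.9, 0.9, 38.4]
gripper_width: 0.207
grasp_force: 40.0
```

>>> apply_moves --deltas '[[1,[0,0,-0.01],0],[1,[0,0,-0.01],0]]'

```text
t: 25.3
eef_pos: [0.463, -0.1709, 0.0698]
tool_rot: [0.0, -0.021, 1.0, -0.001]
contact_force: [-3.6, 0.4, 14.1]
gripper_width: 0.202
grasp_force: 36.4
```

```bash
python3 - <<'E'
from h import *
o=bot.get_obs();print(o['eef_pos'].round(4),o['contact_force'].round(1))
p=wrist();save(p,'w15');np.savez('w15.npz',T=p['T'],intrinsics=p['intrinsics'],k1=p['k1'])
print(prof('w15'))
E
```

```text
[ 0.463  -0.1709  0.0698] [-3.6  0.4 14.1]
[(46, 240, 38), (130, 41, 174), (134, 103, 187), (222, 187, 131), (248, 136, 237), (282, 237, 130), (305, 130, 135), (308, 142, 139), (313, 135, 136), (316, 139, 133), (322, 132, 134), (324, 133, 131), (330, 134, 125), (334, 140, 131), (340, 131, 127), (344, 112, 131), (350, 130, 89), (354, 135, 130), (372, 130, 233), (400, 231, 145), (403, 230, 137), (409, 140, 133), (417, 133, 229), (420, 145, 230), (441, 230, 44), (458, 44, 21)]
```

```bash
python3 - <<'E'
from h import *
p=dict(np.load('w15.npz'))
E=[(-30,0),(-30,26),(-15,26),(-15,78),(15,78)]
r=np.array([222,248,282,372.5,441])
for i in ([0,1,2,3],[1,2,3,4],[0,1,2,3,4]):
  v,f,pos=fit3(p,r[i],[E[k] for k in i],.042,-.171,[.46,.02,.1]);print(v,f)
for t in [(-30,0),(30,0),(0,65)]: print(t,pos(v,np.array([[t[0]/1e3,0,t[1]/1e3]])).round(4))
E
```

```text
[0.4659 0.0276 0.1087] [ 0.3 -0.1 -0.3  0.1]
[0.4667 0.0236 0.1325] [ 0.7 -0.7 -0.1  0.2]
[0.4666 0.0237 0.1332] [ 0.1  0.6 -0.8 -0.1  0.2]
(-30, 0) [[ 0.4369 -0.1722  0.0277]]
(30, 0) [[ 0.4963 -0.1698  0.0197]]
(0, 65) [[ 0.4752 -0.1706  0.0881]]
```

>>> apply_moves --deltas '[[1,[0,0,-0.008],0],[1,[0,0,-0.008],0],[0.7,[0,0,-0.008],0],[0.7,[0,0,-0.008],0],[0.7,[0,0,-0.008],0],[0.7,[0,0,-0.008],0]]'

```text
t: 25.95
eef_pos: [0.4627, -0.1707, 0.0702]
tool_rot: [0.0, -0.021, 1.0, 0.0]
contact_force: [-1.2, 0.1, 0.4]
gripper_width: 0.296
grasp_force: 0.0
```

```bash
python3 - <<'E'
from h import *
o=bot.get_obs();print(o['eef_pos'].round(4),o['contact_force'].round(1),o['gripper_width'])
p=wrist();save(p,'w16');np.savez('w16.npz',T=p['T'],intrinsics=p['intrinsics'],k1=p['k1'])
print(prof('w16'))
E
```

```text
[ 0.4627 -0.1707  0.0702] [-1.2  0.1  0.4] 0.29621024465046725
[(47, 239, 38), (131, 42, 177), (135, 114, 187), (217, 187, 111), (233, 112, 244), (269, 243, 108), (284, 109, 111), (286, 110, 53), (290, 84, 112), (292, 111, 52), (296, 106, 110), (298, 112, 97), (302, 102, 111), (304, 110, 116), (309, 121, 110), (311, 111, 114), (316, 120, 113), (319, 114, 109), (332, 109, 238), (364, 234, 152), (367, 235, 143), (379, 132, 154), (383, 136, 208), (387, 154, 232), (413, 233, 41), (458, 44, 23)]
```

```bash
python3 - <<'E'
from h import *
p=dict(np.load('w16.npz'))
E=[(-30,0),(-30,26),(-15,26),(-15,78),(15,78)]
r=np.array([217,233,269,332,413])
for i in ([1,2,3,4],[0,1,2,3,4]):
  v,f,pos=fit3(p,r[i],[E[k] for k in i],.042,-.171,[.46,.02,.1]);print(v,f)
p0=proj(p,pos([v[0],.022,0],np.array([[x/1e3,y/1e3,.078] for x,y in((-15,-9),(-15,9),(15,9),(15,-9))])));print(p0.round())
a=cv2.imread('pics/w16.png',0)
for row in(345,400): 
    d=a[row,240:400].astype(int);g=d[2:]-d[:-2];print(row,[(i+241,int(g[i])) for i in range(len(g)) if abs(g[i])>40])
E
```

```text
[ 0.4665  0.0203 -0.0062] [ 0.9 -1.  -0.2  0.2]
[ 0.4664  0.0203 -0.0048] [ 0.2  0.7 -1.1 -0.1  0.2]
[[281. 336.]
 [341. 336.]
 [339. 418.]
 [283. 418.]]
345 [(248, 86), (249, 69), (265, -76), (266, -80), (280, 116), (281, 179), (282, 54), (286, 78), (342, -77), (343, -49), (348, -164), (349, -142), (364, 98), (365, 47), (381, -101), (382, -52)]
400 [(274, 73), (286, 77), (287, 140), (288, 43), (341, -90), (342, -78), (354, -57), (355, -167), (356, -98), (358, 52), (363, -45)]
```

It stands upright on the rails at x=0.4665. I go up, turn back and retake it by the two x faces.

>>> apply_moves --deltas '[[0.7,[0,0,-0.1],0],[0.7,[0,0,-0.25],0],[0.7,[0,0,-0.32],0.02],[0.5,[-0.019,0.002,-0.32],0.04],[0.4,[-0.019,0.002,-0.32],0.08],[0.4,[-0.019,0.002,-0.32],0.12],[0.4,[-0.019,0.002,-0.32],0.17],[0.4,[-0.019,0.002,-0.32],0.21],[0.4,[-0.019,0.002,-0.32],0.25],[0.4,[-0.019,0.002,-0.32],0.25],[0.4,[-0.019,0.002,-0.32],0.25],[0.4,[-0.019,0.002,-0.32],0.25]]'

```text
t: 27.2
eef_pos: [0.4664, -0.17, 0.1342]
tool_rot: [0.0, 0.65, 0.76, 0.0]
contact_force: [-0.3, 0.8, 1.5]
gripper_width: 0.602
grasp_force: 0.0
```

```bash
python3 - <<'E'
from h import *
o=bot.get_obs();T=tool(o);print(o['eef_pos'].round(4),T[:3,:3].round(3),o['gripper_width'])
p=wrist();save(p,'w17')
q=bot.look_for(p,'block_centre')[:3];print([(np.round(d['point'],4),round(d['confidence'],2)) for d in q])
b=np.array([.4665,-.1705,.1])+np.array([[x,y,0] for x,y in((-.015,.009),(.015,.009),(.015,-.009),(-.015,-.009))]);print(proj(p,b).round())
a=cv2.imread('pics/w17.png',0)
c=proj(p,[[.4665,-.1705,.1]])[0].astype(int);print(c)
d=a[c[1]-3:c[1]+4,c[0]-90:c[0]+90].astype(int).mean(0);g=d[2:]-d[:-2];print([(i+c[0]-89,int(g[i])) for i in range(len(g)) if abs(g[i])>25])
print(prof('w17',c[0]-25,c[0]-12,10))
E
```

```text
[ 0.4664 -0.17    0.1342] [[-0.156  0.988  0.   ]
 [ 0.988  0.156  0.   ]
 [ 0.     0.    -1.   ]] 0.6021228196316573
[(array([ 0.4483, -0.0451,  0.0288]), 0.76), (array([ 0.4648, -0.1625,  0.0774]), 0.57), (array([ 0.4837, -0.2033,  0.013 ]), 0.45)]
[[283. 263.]
 [350. 273.]
 [343. 308.]
 [278. 299.]]
[313 285]
[(np.int64(272), 64), (np.int64(273), 86), (np.int64(276), -31), (np.int64(277), -62), (np.int64(279), 64), (np.int64(301), -41), (np.int64(302), -131), (np.int64(303), -88), (np.int64(320), 57), (np.int64(321), 137), (np.int64(322), 72), (np.int64(343), -41), (np.int64(345), 45), (np.int64(359), -75), (np.int64(360), -56)]
[(11, 103, 57), (14, 97, 41), (176, 41, 179), (196, 178, 216), (200, 159, 245), (217, 238, 115), (229, 116, 114), (231, 122, 114), (264, 114, 238), (299, 238, 216), (301, 238, 220), (369, 246, 222), (371, 247, 238), (374, 235, 246), (389, 245, 111), (398, 115, 240), (409, 238, 49), (455, 41, 26)]
```

>>> apply_moves --deltas '[[0.4,[0,0,0],0],[0.4,[0,0,0],0]]'

```text
t: 27.5
eef_pos: [0.4663, -0.1701, 0.1342]
tool_rot: [-0.0, 0.646, 0.763, 0.0]
contact_force: [0.0, -0.3, -0.4]
gripper_width: 0.599
grasp_force: 0.0
```

>>> apply_moves --deltas '[[0.4,[0,0,0],0.02],[0.4,[0,0,0],0.02],[0.4,[0,0,0],0.02]]'

```text
t: 27.8
eef_pos: [0.4664, -0.1702, 0.1342]
tool_rot: [0.0, 0.693, 0.721, -0.0]
contact_force: [-0.1, -0.4, -0.0]
gripper_width: 0.598
grasp_force: 0.0
```

>>> apply_moves --deltas '[[0.4,[0,0,0.12],0],[0.4,[0,0,0.24],0],[0.4,[0,0,0.31],0],[0.4,[0,0,0.33],0],[0.4,[0,0,0.33],0],[0.4,[0,0,0.33],0]]'

```text
t: 28.4
eef_pos: [0.467, -0.1702, 0.0689]
tool_rot: [0.001, 0.694, 0.72, 0.0]
contact_force: [-0.9, 0.0, 0.2]
gripper_width: 0.602
grasp_force: 0.0
```

>>> apply_moves --deltas '[[1,[0,0,0],0],[1,[0,0,0],0],[1,[0,0,0],0],[1,[0,0,0],0],[1,[0,0,0],0],[1,[0,0,0],0],[1,[0,0,0],0]]' --squeeze 50

```text
t: 29.1
eef_pos: [0.467, -0.1704, 0.0691]
tool_rot: [0.001, 0.694, 0.72, 0.0]
contact_force: [-1.8, -0.2, 6.6]
gripper_width: 0.344
grasp_force: 49.7
```

>>> apply_moves --deltas '[[1,[0,0,-0.05],0],[1,[0,0,-0.15],0],[1,[0,0,-0.225],0],[1,[0,0,-0.225],0],[1,[-0.1,0.01,-0.225],0],[1,[-0.22,0.023,-0.225],0],[1,[-0.34,0.023,-0.225],0],[1,[-0.45,0.023,-0.225],0],[1,[-0.54,0.023,-0.215],0],[1,[-0.574,0.023,-0.195],0],[1,[-0.574,0.023,-0.18],0],[1,[-0.574,0.023,-0.18],0]]'

```text
t: 30.3
eef_pos: [0.4748, -0.2832, 0.1033]
tool_rot: [-0.001, 0.694, 0.72, 0.0]
contact_force: [-0.5, 0.4, -2.3]
gripper_width: 0.344
grasp_force: 49.8
```

```bash
python3 - <<'E'
from h import *
o=bot.get_obs();T=tool(o);print(o['t'],o['eef_pos'].round(4),T[:3,:3].round(3),o['gripper_width'],o['grasp_force'],o['contact_force'].round(1))
p=wrist();save(p,'w18')
for t in('block_centre','bar_centre'): print(t,[(np.round(d['point'],4),round(d['confidence'],2)) for d in bot.look_for(p,t)[:3]])
q=bot.read_camera('scene')
for t in('block_centre','bar_centre'): print(t,[(np.round(d['point'],4),round(d['confidence'],2)) for d in bot.look_for(q,t)[:5]])
# bar plug/edges: vertical profile along bar centre line
b=proj(p,[[.4755-.027*(y+.285)-.008,y,.036] for y in(-.196,-.276)]);print(b.round(1))
c=int(b[0,0]);print(prof('w18',c-4,c+5,8)[:14])
f=np.array([.4739,-.225]);pr=proj(p,[[.4665,y,.1+.036] for y in (-.285,)]);print(pr)
E
```

```text
30.3 [ 0.4748 -0.2832  0.1033] [[-0.038  0.999 -0.001]
 [ 0.999  0.038  0.002]
 [ 0.002 -0.001 -1.   ]] 0.34357860164850174 49.75107729434967 [-0.5  0.4 -2.3]
block_centre [(array([ 0.4505, -0.3866,  0.0252]), 0.68), (array([ 0.4734, -0.2741,  0.1183]), 0.65)]
bar_centre [(array([ 0.4787, -0.2337,  0.0371]), 0.89)]
block_centre [(array([0.4401, 0.1992, 0.0439]), 0.84), (array([ 0.4266, -0.0271,  0.0391]), 0.71), (array([ 0.4747, -0.2752,  0.0819]), 0.58), (array([ 0.4313, -0.3842,  0.0295]), 0.57), (array([0.5874, 0.1366, 0.0337]), 0.56)]
bar_centre [(array([ 0.4656, -0.2253,  0.0365]), 0.71)]
[[299.8  82.1]
 [299.8 245.6]]
[(84, 165, 247), (245, 242, 165), (256, 164, 109), (276, 113, 103), (278, 111, 104), (345, 106, 228), (364, 225, 185), (367, 227, 168), (370, 198, 181), (372, 185, 191), (375, 168, 215), (379, 185, 222), (394, 224, 109), (405, 105, 114)]
[[285.28277771 381.07676761]]
```

The bar ends project at rows 84 and 245 and 82 and 246 were predicted, so it has not moved. The block is held upright over the pocket with its underside about 44 mm above the pocket floor. I'll let it settle and hand in.

>>> apply_moves --deltas '[[1,[-0.005,0,0],0],[1,[-0.005,0,0],0],[1,[-0.005,0,0],0],[1,[-0.005,0,0],0]]'

```text
t: 31.0
eef_pos: [0.4752, -0.2857, 0.1042]
tool_rot: [0.0, 0.694, 0.72, 0.0]
contact_force: [1.2, 0.1, -1.4]
gripper_width: 0.341
grasp_force: 49.8
```

```bash
python3 -c "
from h import *
o=bot.get_obs();print(o['eef_pos'],o['contact_force'],o['grasp_force']);print(bot.hand_in())"
```

```text
[ 0.47520419 -0.28574077  0.10421775] [ 1.21567097  0.13545563 -1.42112892] 49.750263690948486
the job is handed in; nothing more can be done
None
```

I handed in at 31 s, verdict not shown: the bar is against where the block stood, unmoved to about 1 mm, and the block is held upright by its x faces about 2 cm above the jaw housings; but I rocked it out by pushing the grip with open fingers, it toppled onto the fixture as it came free, and I gripped it by its y faces to right it and briefly stood it, released, on the rails before retaking it.

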